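# Reset the air throttle valve in the drawer of the air box

### The job

The air throttle valve is mounted in the drawer of the plywood air box. Pull the drawer right out, turn the valve's handwheel clockwise until the valve is shut against its stop, then back it off counter-clockwise by exactly two full turns. Finish while still gripping the black crank handle on the wheel, keeping it still, so that the setting cannot creep before a colleague tightens the gland nut; leave the tools and supplies lying about where they are.

Things in the scene. Friction and masses are not known exactly. Their poses are not given: they have to be found in the camera images.
- air_box: Fixed low plywood box, 230 deep x 184 wide x 170 mm high, standing on the table to the left of the middle, with one drawer whose front faces to the robot's right. Origin at the centre of its underside; its x axis points from its front to its back, so the drawer pulls out along -x; y to the left as seen by someone facing the drawer, z up.
- air_drawer (a joint): How far the drawer is pulled out, m: 0 shut (it starts 0 to 20 mm ajar), 0.175 at its outer stop. It slides along -x of air_box with about 6 N of friction and stays where it is left.
- drawer_handle (a point): Middle of the drawer's steel bow handle: round bar 10 mm thick, straight for 88 mm along y of the box, 130 mm above the table and 40 mm below the box's top. Its axis is 45 mm in front of the drawer's face: a 40 mm gap for one finger, so the fingers must not be spread too wide. The front reaches 154 mm up. Below the handle, 68 mm up, a 23 mm thick air coupling sticks out 38 mm.
- valve_axis (a point): Point on the upright axis of the handwheel, 132 mm above the table (the height of the middle of the crank handle). It moves with the drawer: 93 mm behind the drawer's front face, in the middle of its width; with the drawer right out, 97 mm in front of the box. The crank handle at its nearest passes 26 mm behind the drawer's front, at its farthest 44 mm in front of the box.
- valve_wheel (a joint): Turn of the handwheel, rad, counted over turns: 0 where the valve is shut on its stop, growing counter-clockwise seen from above (opening); one turn is 6.283. At 0 the crank handle stands at +x of air_box from the axis, at 1.571 at +y. Starts 0.6 to 1.6 turns open, goes to 3.5 turns; friction 0.08 N m, stays where it is left, neither rises nor sinks.
- crank_grip (a point): Middle of the crank handle, an upright black grip on the aluminium handwheel: 22 mm thick, 45 mm long, from 108 to 153 mm above the table (this point 132). It circles at 42 mm radius round valve_axis and spins freely on its own pin, so the gripper need not turn while the wheel goes round. The wheel's rim, 107 mm across, lies below it, top 106 mm up; the drawer's sides reach 90 mm.
- tape_measure: yellow tape measure, 59 x 84 x 69 mm, standing on top of the air box towards its back; origin at the centre of its underside
- glue_bottle: white glue bottle with an orange nozzle, 60 mm across and 183 mm high, standing in front of the tool box; origin at the centre of its underside
- pencil_red: red pencil, 45 x 191 x 8 mm over its slanting length, lying to the right of the glue bottle; origin under its middle

How it is judged:
On the way, in this order (a step that is already met when the one before it is completed fails the run):
1. the drawer is pulled right out (at least 160 of its 175 mm) (value of joint air_drawer above 0.16 m), for 0.2 s.
2. with the drawer out, the valve is shut against its stop (within 0.06 rad) (value of joint air_drawer above 0.16 m and value of joint valve_wheel below 0.06 rad), for 0.2 s.
3. the wheel has been backed off two turns from the stop and the crank handle is gripped (value of joint air_drawer above 0.16 m and contact force between the fingers and crank_handle above 2 N and distance between the grasp point and crank_grip below 0.03 m and value of joint valve_wheel between 12.306 and 12.826 rad), for 0.2 s.
At the end, for the whole second after the job is handed in: The drawer stands at least 160 mm out, the handwheel is two turns open from its stop to within 0.26 rad (15 degrees) and at rest, and the fingers grip the crank handle within 30 mm of its middle and stay there through the last second (all of step 3 and velocity of joint valve_wheel between -0.1 and 0.1 rad/s); the arm keeps its last pose, push and grip.
It fails at once if a bystander is shifted by more than 30 mm (the tape measure on the box included) (distance of any of tape_measure, glue_bottle, pencil_red from where it was at the start of the episode above 0.03 m).
It also fails if it takes over 64 s, if anything falls off the work surface, if the arm or the gripper's body presses on something with over 40 N, if the wrist force passes 120 N, or if a joint passes its speed limit or range.

### The arm

A 7-joint arm with a two-finger parallel gripper is mounted at the origin on a cart in front of the work surface, level with it; the furniture and walls round the work are solid. World frame = base frame: x ahead of the robot, y to its left, z up, the work surface at z = 0. Lengths are in m, angles in rad, forces in N, time in s.
With the tool pointing down it reaches from about 0.425 to 0.875 m from the base axis. Payload 4.7 kg.
Tool frame: the origin (TCP) lies on the centre line of the jaws, within the pads' length; the fingertips stand bot.tcp_to_tips ahead of it and the grasp point (between the pads) is the TCP (bot.tcp_to_tips is the distance from the TCP to the fingertips, in m); z points along the fingers, y is the line along which they close (so a half turn about z gives the same grasp; the last joint's range is limited). The gripper opens to 85 mm and grips with 20 to 120 N. Pads are 22 mm wide; open, the fingers measure 114 mm over their backs; the gripper's body (76 mm by 85 mm) begins 54 mm behind the grasp point. The pads swing forward as they close: fully open they stand 13 mm farther back than shut.
Start: joints at [-1.139, 0.321, -0.07, 1.45, 0.023, 1.371, -0.057], TCP at [0.264, 0.594, 0.25] pointing down, gripper open.
Joint ranges: [-2.86, 2.86], [-0.3, 2.09], [-1.38, 1.24], [0.06, 2.45], [-1.56, 4.7], [0.09, 2.05], [-2.69, 2.69]. Speed limits (rad/s): [2.57, 2.57, 3.14, 3.14, 3.14, 3.14, 3.14].

### API

Orientations are given as a unit quaternion [x, y, z, w].
In Python, from workcell import bot gives the robot as it stands. The module is installed in compiled form; this text tells all that it offers.
- The arm moves only by the tool arm_command, never from a script. Its argument "targets" is text: rows parted by semicolons, each of 5 numbers parted by spaces: the gripper command: -1 is shut, 1 is fully open, values between are in proportion, then the shift along the tool's x, y, z as a fraction of full scale, then the turn about the tool's z as a fraction of full scale. A call has 1 to 20 rows; each row shifts and turns the commanded pose from where the row before left it, along the tool's axes as they then stand; what a row does not reach is not made up. Full scale, the value 1, is 3 cm for a shift and 0.12 rad for a turn. A row lasts 1/12 s, in which the tool goes at most 41.7 mm and 7.16 degrees, less where a joint would pass 70% of its speed; a pose out of reach is approached as far as the arm can. A call with a number of a shift or a turn outside -1 to 1 is refused whole. A call with a gripper value outside its range is refused whole. The fingers move at their own pace and stop on an object; the grip force is fixed at half the most. Time passes only in rows, so rows that do not move let the fingers close. It gives the time, the measured TCP pose, the force, the opening and the grip force at its end, in the units of the state.
- bot.observe(): the state, without advancing time (a new reading comes with each control period).
- bot.capture(name): name is "side" or "top"; returns a dict with "image" (420x560x3 uint8, red, green, blue), "fx", "fy", "cx", "cy" (pixels), "D" ([k1, k2, p1, p2, k3] as OpenCV has them; the pictures are not rectified), "extrinsics" (4x4, takes a point from world to camera coordinates). Camera axes: x right, y up, looking along -z (the intrinsics and any distortion apply to the point x, -y, -z); pixel columns grow to the right and rows downward; lengths in m; the calibration is good to about 2 mm. A picture is of the moment at which its call begins. There is no depth.
- bot.close_job(): hands the job in; it is judged then, once.
The state is a dict: "t": time; "joints": joint angles; "joint_velocities": joint speeds; "joint_torque": joint torques, N m; "ee_pos": TCP position; "tcp_rot": TCP orientation; "force": force on the tool from outside, world axes, zero at the start; "moment": the same for the moment, N m; "finger_gap": opening from 0.0 (shut) to 1.0 (fully open); "gripper_force": force on a finger pad.
Only numpy, scipy, OpenCV 4.12 (cv2) and the standard library are available. Lean on these libraries where they do the work, as an engineer would, in place of code of your own. Each camera call takes 0.05 s, during which the arm holds its last target. There are 200 camera calls.

## Working session

There is one attempt and no reset: what is moved stays moved. The work goes in short steps, Python scripts to look and compute and a tool call to move; the robot and the scene stay as the last step left them, time stands still between calls to the robot, and variables do not carry over. Pictures are saved under pics/ and viewed, at most 10 in all, crops included, and the job is handed in when it is done.

Besides the shell and the picture viewer there is one more tool, called in YAML: its name, and indented under it one key for each argument. arm_command: Moves the arm, as the interface text tells. Shift numbers are shares of 3 cm and turn numbers shares of 0.12 rad, none past 1 either way. Its arguments: {"type":"object","properties":{"targets":{"type":"string"}},"required":["targets"]}

```bash
mkdir -p pics; cat > h.py <<'E'
import numpy as np, cv2
from workcell import bot
def cap(n,f):
    c=bot.capture(n); cv2.imwrite('pics/'+f+'.png',c['image'][:,:,::-1]); np.savez('pics/'+f+'.npz',**c); return c
def ld(f): return dict(np.load('pics/'+f+'.npz'))
def ray(c,u,v):
    K=np.array([[c['fx'],0,c['cx']],[0,c['fy'],c['cy']],[0,0,1]],float)
    p=cv2.undistortPoints(np.array([[[u,v]]],float),K,np.array(c['D'],float))[0,0]
    E=np.array(c['extrinsics']);R=E[:3,:3];t=E[:3,3]
    return -R.T@t, R.T@np.array([p[0],-p[1],-1.])
def plane(c,u,v,z):
    o,d=ray(c,u,v); return o+d*(z-o[2])/d[2]
def proj(c,P):
    K=np.array([[c['fx'],0,c['cx']],[0,c['fy'],c['cy']],[0,0,1]],float)
    E=np.array(c['extrinsics']);q=E[:3,:3]@np.array(P)+E[:3,3]
    return cv2.projectPoints(np.array([[q[0],-q[1],-q[2]]]),np.zeros(3),np.zeros(3),K,np.array(c['D'],float))[0].ravel()
E
python3 - <<'E'
from h import *
cap('top','t0');cap('side','s0')
s=bot.observe();print({k:np.round(v,3) for k,v in s.items()},bot.tcp_to_tips)
from scipy.spatial.transform import Rotation as R
print(R.from_quat(s['tcp_rot']).as_matrix().round(3))
E
```

```text
{'t': np.float64(0.1), 'joints': array([-1.139,  0.322, -0.07 ,  1.452,  0.023,  1.371, -0.057]), 'joint_velocities': array([-0.001, -0.001, -0.001, -0.004,  0.   , -0.001,  0.001]), 'joint_torque': array([ 0.0000e+00, -4.9488e+01, -3.8400e-01, -3.1521e+01,  1.3000e-02,
        8.0000e-03,  0.0000e+00]), 'ee_pos': array([0.264, 0.594, 0.249]), 'tcp_rot': array([ 0.207,  0.978, -0.001, -0.   ]), 'force': array([-0.057,  0.066, -0.045]), 'moment': array([-0.004, -0.002,  0.058]), 'gripper_force': np.float64(0.0), 'finger_gap': np.float64(0.999)} 0.019
[[-0.914  0.406 -0.001]
 [ 0.406  0.914 -0.002]
 [-0.    -0.002 -1.   ]]
```

View pics/t0.png

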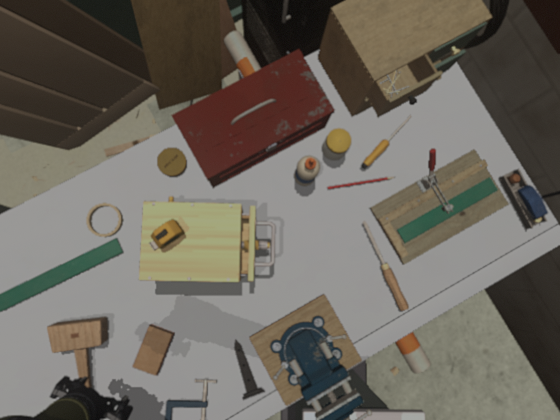

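View pics/s0.png

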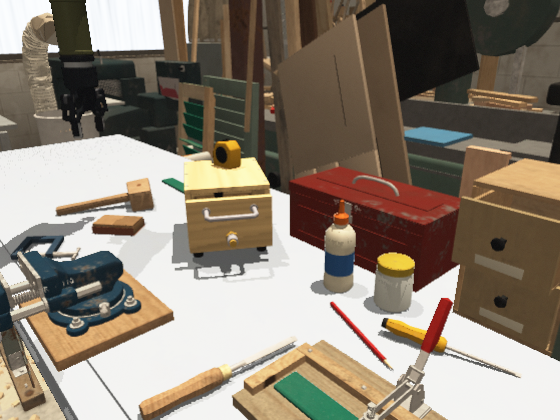

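The top view shows the box's top as a yellow quad with corners about (142,202), (241,204), (241,281), (140,279). The drawer handle bar is at column ~272, rows 222–264. The side view shows the handle near (205..257, 213) and the coupling at (232,238).

```bash
python3 - <<'E'
from h import *
c=ld('t0')
im=c['image']
hsv=cv2.cvtColor(im,cv2.COLOR_RGB2HSV)
m=cv2.inRange(hsv,(22,70,150),(35,255,255)); m[:, :130]=0;m[:,244:]=0;m[:195]=0;m[290:]=0
m=cv2.morphologyEx(m,cv2.MORPH_OPEN,np.ones((5,5)))
cn=max(cv2.findContours(m,0,2)[0],key=cv2.contourArea)
r=cv2.boxPoints(cv2.minAreaRect(cn));print(r.round(1))
P=[plane(c,*q,.17)[:2] for q in r]
print(np.round(P,3),[np.linalg.norm(P[i]-P[i-1]).round(3) for i in range(4)])
o,_=ray(c,280,210);print('cam',o)
for q in [(272,222),(272,264),(272,243),(255,207),(255,280)]: print(q,plane(c,*q,.13).round(3))
x=im[200:290,235:285]; cv2.imwrite('pics/cr.png',cv2.resize(x,None,fx=6.5,fy=6.5,interpolation=2)[:,:,::-1])
E
```

```text
[[139.7 258.7]
 [237.8 256.2]
 [238.3 277. ]
 [140.2 279.5]]
[[0.534 0.554]
 [0.543 0.329]
 [0.495 0.326]
 [0.487 0.55 ]] [np.float64(0.047), np.float64(0.225), np.float64(0.048), np.float64(0.224)]
cam [0.51468059 0.28354725 1.23158775]
(272, 222) [0.628 0.249 0.13 ]
(272, 264) [0.526 0.247 0.13 ]
(272, 243) [0.577 0.248 0.13 ]
(255, 207) [0.665 0.291 0.13 ]
(255, 280) [0.487 0.288 0.13 ]
```

View pics/cr.png

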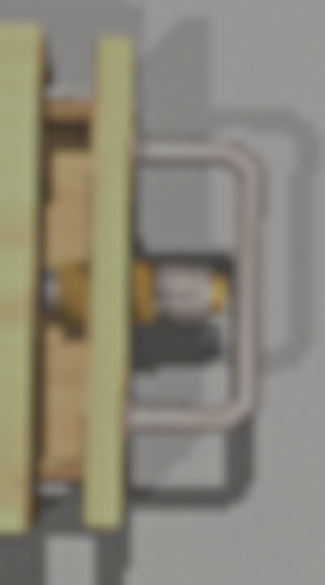

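Crop: bar's axis runs from (252,160) to (240,415) in crop pixels (÷6.5, +235/+200), front's face from (132,38) to (122,528), box's front top edge from (42,25) to (28,530).

```bash
python3 - <<'E'
from h import *
c=ld('t0')
f=lambda x,y:(235+x/6.5-.4,200+y/6.5-.4)
A=plane(c,*f(252,165),.13);B=plane(c,*f(241,410),.13)
C=plane(c,*f(132,38),.154);D=plane(c,*f(122,528),.154)
E_=plane(c,*f(42,25),.17);F=plane(c,*f(28,530),.17)
for p in (A,B,C,D,E_,F):print(p.round(4))
def yaw(p,q): d=p-q; return np.arctan2(d[1],d[0])
print(yaw(A,B),yaw(C,D),yaw(E_,F)) # +/-y dir of box
print('handle mid',(A+B)/2,'face',(C+D)/2,'boxfront',(E_+F)/2)
# side view check: handle mid
s=ld('s0');print(proj(s,(A+B)/2))
M=(A+B)/2
from scipy.spatial.transform import Rotation as R
T=R.from_quat(bot.observe()['tcp_rot']).as_matrix();p=bot.observe()['ee_pos']
print((T.T@(M-p)).round(3))
for q in [(163,235),(308,168),(280,210)]: print(q,plane(c,*q,.2))
E
```

```text
[0.621  0.2451 0.13  ]
[0.5293 0.2481 0.13  ]
[0.6652 0.291  0.154 ]
[0.486  0.2914 0.154 ]
[0.6671 0.3237 0.17  ]
[0.4853 0.3247 0.17  ]
-0.0318521572208532 -0.002192562635062695 -0.005537211936079296
handle mid [0.57517686 0.24660798 0.13      ] face [0.57558318 0.29118976 0.154     ] boxfront [0.57623574 0.32419954 0.17      ]
[231.29960481 217.62964691]
[-0.426 -0.191  0.12 ]
(163, 235) [0.58753602 0.49701311 0.2       ]
(308, 168) [0.74919548 0.16842127 0.2       ]
(280, 210) [0.64919885 0.23275024 0.2       ]
```

arm_command:
  targets: "-0.3 0 0 0 -0.87;-0.3 0 0 0 -0.87;-0.3 0 0 0 -0.87;-0.3 0 0 0 -0.87;-0.3 -0.65 -0.72 0 0;-0.3 -0.65 -0.72 0 0;-0.3 -0.65 -0.72 0 0;-0.3 -0.65 -0.72 0 0;-0.3 -0.65 -0.72 0 0;-0.3 -0.65 -0.72 0 0;-0.3 -0.65 -0.72 0 0;-0.3 -0.65 -0.72 0 0;-0.3 -0.65 -0.72 0 0;-0.3 -0.65 -0.72 0 0;-0.3 -0.65 -0.72 0 0;-0.3 -0.65 -0.72 0 0;-0.3 -0.65 -0.72 0 0;-0.3 -0.65 -0.72 0 0;-0.3 -0.65 -0.72 0 0;-0.3 -0.65 -0.72 0 0"

```text
t: 1.77
ee_pos: [0.5762, 0.2472, 0.2498]
tcp_rot: [0.0, 1.0, -0.0, -0.0]
force: [0.0, 0.6, 1.0]
finger_gap: 0.348
gripper_force: 0.0
```

arm_command:
  targets: "-0.3 0 0 0.6 0;-0.3 0 0 0.6 0;-0.3 0 0 0.6 0;-0.3 0 0 0.6 0;-0.3 0 0 0.6 0;-0.3 0 0 0.5 0;-0.3 0 0 0.4 0;-0.3 0 0 0 0"

```text
t: 2.43
ee_pos: [0.5738, 0.2476, 0.1299]
tcp_rot: [0.0, 1.0, -0.001, -0.003]
force: [-0.4, 0.1, -0.2]
finger_gap: 0.347
gripper_force: 0.0
```

```bash
python3 - <<'E'
from h import *
c=cap('side','s1');x=c['image'][130:280,150:310];y=c=cap('top','t1')['image'][180:300,210:310]
a=cv2.resize(x,(480,450));b=cv2.resize(y,(300,360));b=cv2.copyMakeBorder(b,0,90,0,0,0)
cv2.imwrite('pics/m1.png',np.hstack([a,b])[:,:,::-1])
E
```

```text
(no output)
```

View pics/m1.png

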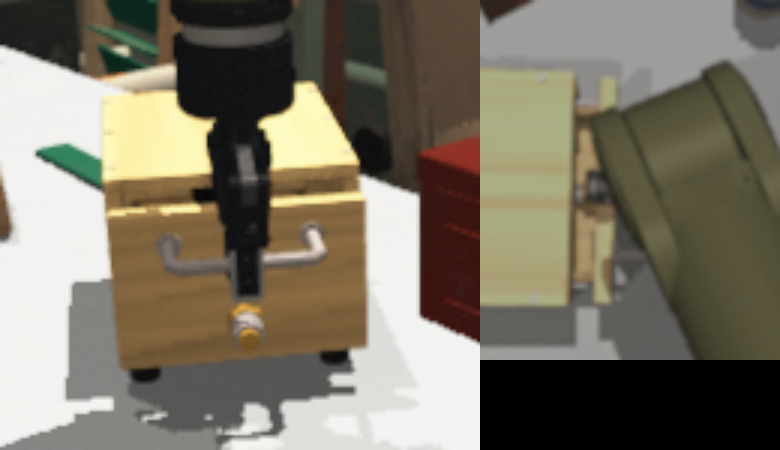

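The fingers straddle the bar (side crop, bar at about (245,262)) with the coupling clear below. Next I close and pull.

arm_command:
  targets: "-1 0 0 0 0;-1 0 0 0 0;-1 0 0 0 0;-1 0 0 0 0;-1 0 -0.2 0 0;-1 0 -0.35 0 0;-1 0 -0.4 0 0;-1 0 -0.4 0 0;-1 0 -0.4 0 0;-1 0 -0.4 0 0;-1 0 -0.4 0 0;-1 0 -0.4 0 0;-1 0 -0.4 0 0;-1 0 -0.4 0 0;-1 0 -0.4 0 0;-1 0 -0.4 0 0;-1 0 -0.35 0 0;-1 0 -0.2 0 0;-1 0 0 0 0;-1 0 0 0 0"

```text
t: 4.2
ee_pos: [0.5753, 0.0961, 0.1347]
tcp_rot: [0.0, 1.0, 0.001, -0.0]
force: [-4.3, 0.0, 7.7]
finger_gap: 0.089
gripper_force: 59.6
```

arm_command:
  targets: "-1 0 -0.1 0 0;-1 0 -0.1 0 0;-1 0 -0.1 0 0;-1 0 0 0 0"

```text
t: 4.53
ee_pos: [0.5753, 0.091, 0.1348]
tcp_rot: [-0.001, 1.0, 0.003, 0.0]
force: [-4.0, 7.7, 6.4]
finger_gap: 0.09
gripper_force: 59.7
```

arm_command:
  targets: "-1 0 -0.1 0 0;-1 0 -0.1 0 0;-1 0 0 0 0"

```text
t: 4.78
ee_pos: [0.5752, 0.0909, 0.1348]
tcp_rot: [-0.003, 1.0, 0.007, 0.001]
force: [-2.3, 16.1, 4.9]
finger_gap: 0.088
gripper_force: 59.6
```

arm_command:
  targets: "-1 0 0.2 0 0;-0.3 0 0 0 0;-0.3 0 0 0 0;-0.3 0 0 0 0;-0.3 0 0 0 0;-0.3 0 0 -0.5 0;-0.3 0 0 -0.7 0;-0.3 0 0 -0.7 0;-0.3 0 0 -0.7 0;-0.3 0 0 -0.7 0;-0.3 0 0 -0.7 0;0 0.3 -0.8 0 0;0 0.3 -0.8 0 0;0 0.3 -0.8 0 0;0 0.3 -0.8 0 0;0 0.3 -0.8 0 0;0 0.3 -0.8 0 0;0 0.3 -0.8 0 0;0 0.3 -0.8 0 0;0 0 0 0 0"

```text
t: 6.45
ee_pos: [0.5014, -0.1125, 0.2535]
tcp_rot: [0.005, 1.0, -0.001, -0.0]
force: [-0.5, -0.7, -0.1]
finger_gap: 0.498
gripper_force: 0.0
```

```bash
python3 - <<'E'
from h import *
y=cap('top','t2')['image'][180:300,220:330];cap('side','s2')
cv2.imwrite('pics/m2.png',cv2.resize(y,None,fx=5,fy=5,interpolation=2)[:,:,::-1])
E
```

```text
(no output)
```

View pics/m2.png

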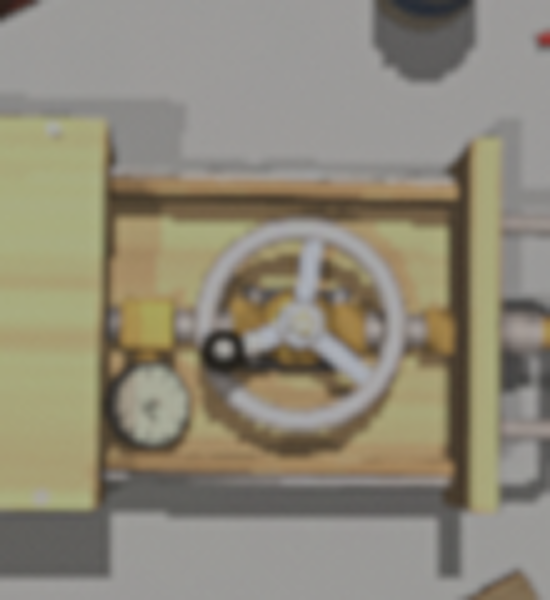

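Crop: crank grip's top at (223,351), wheel rim centre at (301,323), radius ~103 px; a gauge lies beside it at (150,405). The crank stands ~20° past the +x of the box, so the wheel is about 1.05 turns open.

```bash
python3 - <<'E'
from h import *
c=ld('t2');f=lambda x,y:(220+x/5-.4,180+y/5-.4)
G=plane(c,*f(223,351),.153);W=plane(c,*f(301,323),.106);H=plane(c,*f(301,323),.112)
print(G,W,H,np.linalg.norm((G-W)[:2]),np.arctan2(-(G-W)[0],(G-W)[1]))
for q in [(472,138),(472,510),(500,138),(500,510)]: print(plane(c,*f(*q),.154).round(4))
s=ld('s2');print(proj(s,G),proj(s,W))
x,y=map(int,proj(s,W));cv2.imwrite('pics/m3.png',cv2.resize(s['image'][y-60:y+60,x-80:x+80],None,fx=5,fy=5,interpolation=2)[:,:,::-1]);print(x-80,y-60)
E
```

```text
[0.55919667 0.26701137 0.153     ] [0.57559    0.22767269 0.106     ] [0.57526532 0.22797053 0.112     ] 0.04261775790884927 0.3948390490561855
[0.6635 0.1484 0.154 ]
[0.4859 0.1481 0.154 ]
[0.6637 0.1348 0.154 ]
[0.4861 0.1348 0.154 ]
[221.80484544 204.01766605] [233.08249583 232.32521635]
153 172
```

View pics/m3.png

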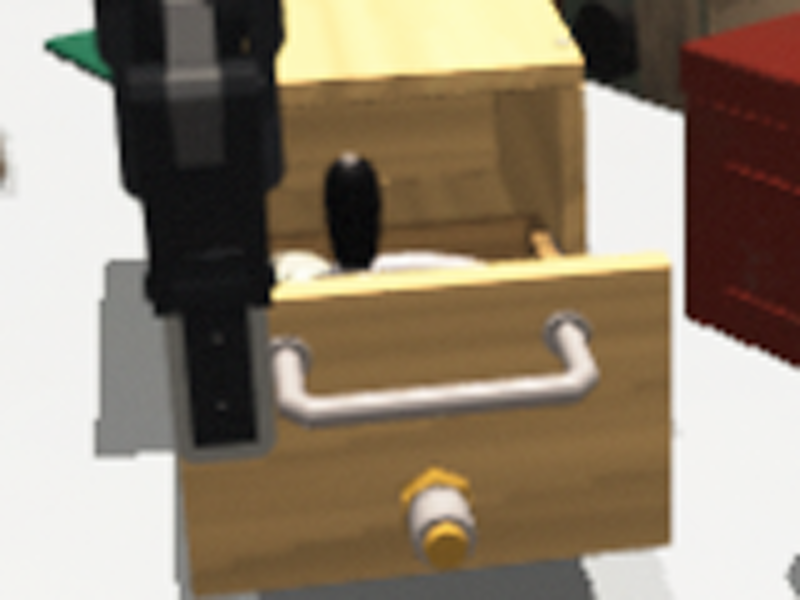

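The side crop shows the black grip's top at (350,158), within 1–2 px of the predicted (344,160). I turn the gripper a quarter so that it closes along world x.

arm_command:
  targets: "0.1 0 0 0 0.94;0.1 0 0 0 0.94;0.1 0 0 0 0.94;0.1 0 0 0 0.94;0.1 0 0 0 0.94;0.1 0 0 0 0.94;0.1 0 0 0 0.94;0.1 0 0 0 0.94;0.1 0 0 0 0.94;0.1 0 0 0 0.94;0.1 0 0 0 0.94;0.1 0 0 0 0.94;0.1 0 0 0 0.94;0.1 0 0 0 0.94;0.1 0 0 0 0"

```text
t: 7.8
ee_pos: [0.504, -0.1042, 0.2531]
tcp_rot: [0.71, 0.704, 0.0, -0.0]
force: [0.5, 0.2, 0.5]
finger_gap: 0.548
gripper_force: 0.0
```

```bash
python3 - <<'E'
from h import *
from scipy.spatial.transform import Rotation as R
s=bot.observe();T=R.from_quat(s['tcp_rot']).as_matrix();print(s['joints'].round(2),T.round(3),s['ee_pos'])
print((T.T@(np.array([.5592,.267,.25])-s['ee_pos'])/.03).round(2))
E
```

```text
[-0.22  0.02  0.39  1.79 -0.01  1.33  0.15] [[ 0.009  1.    -0.   ]
 [ 1.    -0.009  0.   ]
 [ 0.    -0.    -1.   ]] [ 0.5040386  -0.10418112  0.25308534]
[12.39  1.72  0.11]
```

arm_command:
  targets: "0.1 0.77 0.11 0 0;0.1 0.77 0.11 0 0;0.1 0.77 0.11 0 0;0.1 0.77 0.11 0 0;0.1 0.77 0.11 0 0;0.1 0.77 0.11 0 0;0.1 0.77 0.11 0 0;0.1 0.77 0.11 0 0;0.1 0.77 0.11 0 0;0.1 0.77 0.11 0 0;0.1 0.77 0.11 0 0;0.1 0.77 0.11 0 0;0.1 0.77 0.11 0 0;0.1 0.77 0.11 0 0;0.1 0.77 0.11 0 0;0.1 0.77 0.11 0 0;0.1 0 0 0 -0.07"

```text
t: 9.22
ee_pos: [0.558, 0.271, 0.2524]
tcp_rot: [0.703, 0.711, 0.001, -0.002]
force: [-1.1, 1.8, 0.5]
finger_gap: 0.55
gripper_force: 0.0
```

arm_command:
  targets: "0.1 -0.13 0.03 0.4 0;0.1 0 0 0.55 0;0.1 0 0 0.6 0;0.1 0 0 0.6 0;0.1 0 0 0.6 0;0.1 0 0 0.5 0;0.1 0 0 0.4 0;0.1 0 0 0.25 0;0.1 0 0 0 0;0.1 0 0 0 0"

```text
t: 10.05
ee_pos: [0.5606, 0.2592, 0.1363]
tcp_rot: [0.707, 0.707, -0.0, 0.0]
force: [0.6, 0.7, 0.7]
finger_gap: 0.554
gripper_force: 0.0
```

arm_command:
  targets: "0.1 0.26 -0.04 0.07 0;0.1 0 0 0 0;-1 0 0 0 0;-1 0 0 0 0;-1 0 0 0 0;-1 0 0 0 0;-1 0 0 0 0"

```text
t: 10.63
ee_pos: [0.5597, 0.2678, 0.135]
tcp_rot: [0.707, 0.707, 0.001, 0.0]
force: [-0.9, 1.1, 4.1]
finger_gap: 0.243
gripper_force: 58.6
```

```bash
cat > g.py <<'E'
import numpy as np,sys
a,b,n=map(float,sys.argv[1:4]);r=.042/.03
t=np.linspace(a,b,int(n)+1)
d=np.diff(np.c_[r*np.cos(t),-r*np.sin(t)].round(2),axis=0)
print(';'.join('-1 %g %g 0 0'%tuple(x) for x in d.round(2)))
E
python3 g.py 6.656 2.056 20; python3 g.py 2.056 -0.144 11
```

```text
-1 0.09 0.31 0 0;-1 0 0.32 0 0;-1 -0.06 0.32 0 0;-1 -0.13 0.29 0 0;-1 -0.2 0.25 0 0;-1 -0.25 0.2 0 0;-1 -0.29 0.14 0 0;-1 -0.32 0.07 0 0;-1 -0.32 0 0 0;-1 -0.31 -0.08 0 0;-1 -0.28 -0.14 0 0;-1 -0.25 -0.21 0 0;-1 -0.19 -0.26 0 0;-1 -0.13 -0.29 0 0;-1 -0.06 -0.32 0 0;-1 0.02 -0.32 0 0;-1 0.09 -0.31 0 0;-1 0.16 -0.28 0 0;-1 0.21 -0.24 0 0;-1 0.27 -0.18 0 0
-1 0.26 -0.1 0 0;-1 0.27 -0.05 0 0;-1 0.28 0 0 0;-1 0.27 0.06 0 0;-1 0.26 0.11 0 0;-1 0.23 0.16 0 0;-1 0.19 0.21 0 0;-1 0.15 0.23 0 0;-1 0.09 0.27 0 0;-1 0.05 0.27 0 0;-1 -0.01 0.28 0 0
```

arm_command:
  targets: "-1 0.09 0.31 0 0;-1 0 0.32 0 0;-1 -0.06 0.32 0 0;-1 -0.13 0.29 0 0;-1 -0.2 0.25 0 0;-1 -0.25 0.2 0 0;-1 -0.29 0.14 0 0;-1 -0.32 0.07 0 0;-1 -0.32 0 0 0;-1 -0.31 -0.08 0 0;-1 -0.28 -0.14 0 0;-1 -0.25 -0.21 0 0;-1 -0.19 -0.26 0 0;-1 -0.13 -0.29 0 0;-1 -0.06 -0.32 0 0;-1 0.02 -0.32 0 0;-1 0.09 -0.31 0 0;-1 0.16 -0.28 0 0;-1 0.21 -0.24 0 0;-1 0.27 -0.18 0 0"

```text
t: 12.3
ee_pos: [0.5386, 0.2088, 0.135]
tcp_rot: [0.707, 0.707, 0.002, 0.002]
force: [7.8, 0.9, 2.0]
finger_gap: 0.236
gripper_force: 59.0
```

arm_command:
  targets: "-1 0.26 -0.1 0 0;-1 0.27 -0.05 0 0;-1 0.28 0 0 0;-1 0.27 0.06 0 0;-1 0.26 0.11 0 0;-1 0.23 0.16 0 0;-1 0.19 0.21 0 0;-1 0.15 0.23 0 0;-1 0.09 0.27 0 0;-1 0.05 0.27 0 0;-1 -0.01 0.28 0 0;-1 0 0 0 0;-1 0 0 0 0"

```text
t: 13.38
ee_pos: [0.5764, 0.271, 0.1349]
tcp_rot: [0.707, 0.708, -0.003, -0.002]
force: [-10.5, -0.5, 14.8]
finger_gap: 0.237
gripper_force: 60.6
```

arm_command:
  targets: "-1 0 0.1 0 0;-1 0 0.1 0 0;-1 0 0 0 0;-1 0 0 0 0"

```text
t: 13.72
ee_pos: [0.577, 0.2711, 0.1347]
tcp_rot: [0.706, 0.708, -0.008, -0.006]
force: [-25.4, -2.6, 23.3]
finger_gap: 0.237
gripper_force: 61.8
```

```bash
python3 g.py 0 4.712 20;python3 g.py 4.712 9.424 20;python3 g.py 9.424 12.566 14
```

```text
-1 -0.04 -0.33 0 0;-1 -0.11 -0.31 0 0;-1 -0.19 -0.27 0 0;-1 -0.24 -0.22 0 0;-1 -0.28 -0.16 0 0;-1 -0.32 -0.09 0 0;-1 -0.33 -0.02 0 0;-1 -0.32 0.07 0 0;-1 -0.3 0.14 0 0;-1 -0.26 0.2 0 0;-1 -0.2 0.26 0 0;-1 -0.14 0.3 0 0;-1 -0.07 0.32 0 0;-1 0.02 0.33 0 0;-1 0.09 0.32 0 0;-1 0.16 0.28 0 0;-1 0.22 0.24 0 0;-1 0.27 0.19 0 0;-1 0.31 0.11 0 0;-1 0.33 0.04 0 0
-1 0.33 -0.04 0 0;-1 0.31 -0.11 0 0;-1 0.27 -0.19 0 0;-1 0.22 -0.24 0 0;-1 0.16 -0.28 0 0;-1 0.09 -0.32 0 0;-1 0.02 -0.33 0 0;-1 -0.07 -0.32 0 0;-1 -0.14 -0.3 0 0;-1 -0.2 -0.26 0 0;-1 -0.26 -0.2 0 0;-1 -0.3 -0.14 0 0;-1 -0.32 -0.07 0 0;-1 -0.33 0.02 0 0;-1 -0.31 0.09 0 0;-1 -0.29 0.16 0 0;-1 -0.24 0.22 0 0;-1 -0.19 0.27 0 0;-1 -0.11 0.31 0 0;-1 -0.04 0.33 0 0
-1 0.03 0.31 0 0;-1 0.11 0.3 0 0;-1 0.16 0.26 0 0;-1 0.23 0.22 0 0;-1 0.26 0.17 0 0;-1 0.3 0.1 0 0;-1 0.31 0.04 0 0;-1 0.31 -0.03 0 0;-1 0.3 -0.11 0 0;-1 0.26 -0.17 0 0;-1 0.22 -0.22 0 0;-1 0.17 -0.26 0 0;-1 0.1 -0.3 0 0;-1 0.04 -0.31 0 0
```

Firmly on the stop (25 N reaction). I take off the overtravel first.

arm_command:
  targets: "-1 0 -0.15 0 0;-1 0 -0.2 0 0;-1 0 0 0 0;-1 0 0 0 0"

```text
t: 14.05
ee_pos: [0.5745, 0.2709, 0.135]
tcp_rot: [0.707, 0.708, -0.0, -0.0]
force: [-1.3, 2.1, 9.3]
finger_gap: 0.239
gripper_force: 60.1
```

arm_command:
  targets: "-1 -0.04 -0.33 0 0;-1 -0.11 -0.31 0 0;-1 -0.19 -0.27 0 0;-1 -0.24 -0.22 0 0;-1 -0.28 -0.16 0 0;-1 -0.32 -0.09 0 0;-1 -0.33 -0.02 0 0;-1 -0.32 0.07 0 0;-1 -0.3 0.14 0 0;-1 -0.26 0.2 0 0;-1 -0.2 0.26 0 0;-1 -0.14 0.3 0 0;-1 -0.07 0.32 0 0;-1 0.02 0.33 0 0;-1 0.09 0.32 0 0;-1 0.16 0.28 0 0;-1 0.22 0.24 0 0;-1 0.27 0.19 0 0;-1 0.31 0.11 0 0;-1 0.33 0.04 0 0"

```text
t: 15.72
ee_pos: [0.6177, 0.2267, 0.135]
tcp_rot: [0.708, 0.707, -0.002, 0.001]
force: [-2.4, -2.1, 9.9]
finger_gap: 0.24
gripper_force: 60.3
```

arm_command:
  targets: "-1 0.33 -0.04 0 0;-1 0.31 -0.11 0 0;-1 0.27 -0.19 0 0;-1 0.22 -0.24 0 0;-1 0.16 -0.28 0 0;-1 0.09 -0.32 0 0;-1 0.02 -0.33 0 0;-1 -0.07 -0.32 0 0;-1 -0.14 -0.3 0 0;-1 -0.2 -0.26 0 0;-1 -0.26 -0.2 0 0;-1 -0.3 -0.14 0 0;-1 -0.32 -0.07 0 0;-1 -0.33 0.02 0 0;-1 -0.31 0.09 0 0;-1 -0.29 0.16 0 0;-1 -0.24 0.22 0 0;-1 -0.19 0.27 0 0;-1 -0.11 0.31 0 0;-1 -0.04 0.33 0 0"

```text
t: 17.38
ee_pos: [0.5753, 0.1869, 0.135]
tcp_rot: [0.707, 0.707, -0.0, -0.001]
force: [-1.4, 4.4, 8.6]
finger_gap: 0.237
gripper_force: 60.1
```

arm_command:
  targets: "-1 0.03 0.31 0 0;-1 0.11 0.3 0 0;-1 0.16 0.26 0 0;-1 0.23 0.22 0 0;-1 0.26 0.17 0 0;-1 0.3 0.1 0 0;-1 0.31 0.04 0 0;-1 0.31 -0.03 0 0;-1 0.3 -0.11 0 0;-1 0.26 -0.17 0 0;-1 0.22 -0.22 0 0;-1 0.17 -0.26 0 0;-1 0.1 -0.3 0 0;-1 0.04 -0.31 0 0;-1 0 0 0 0;-1 0 0 0 0;-1 0 0 0 0;-1 0 0 0 0"

```text
t: 18.88
ee_pos: [0.5747, 0.271, 0.135]
tcp_rot: [0.707, 0.707, -0.0, -0.0]
force: [-1.2, 2.0, 10.5]
finger_gap: 0.24
gripper_force: 60.2
```

```bash
python3 -c "
from workcell import bot
s=bot.observe();print(abs(s['joint_velocities']).max(),s['gripper_force']);print(bot.close_job())"
```

```text
0.0036262799477650098 60.23160517215729
the job is handed in; nothing more can be done
None
```

The drawer is out to its stop, the valve was shut onto its stop and backed off two turns (about 0.04 rad over, from the tool position), and the job was handed in at about 19 s with the crank handle still gripped and at rest; no verdict was shown.

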